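# Lift the pawl to free the specimen puck from its ratchet clamp

## Robot

A 6-joint arm with a two-finger parallel gripper is mounted at the origin on a cart in front of the work surface, level with it; the furniture and walls round the work are solid. World frame = base frame: x ahead of the robot, y to its left, z up, the work surface at z = 0. Lengths are in m, angles in rad, forces in N, time in s.
With the tool pointing down it reaches from about 0.4 to 0.925 m from the base axis. Payload 12.5 kg.
Tool frame: the origin (TCP) lies midway between the tips of the shut fingers; the grasp point (between the pads) lies 19 mm behind it (env.grip_point_offset is the z of the grasp point in the tool frame, in m); z points along the fingers, y is the line along which they close (so a half turn about z gives the same grasp; the last joint's range is limited). The gripper opens to 95 mm and grips with 3 to 60 N. Pads are 20 mm wide; open, the fingers measure 119 mm over their backs; the gripper's body (75 mm by 180 mm) begins 59 mm behind the grasp point.
Start: joints at [-1.353, 0.491, 1.559, -0, 1.092, -0.106], TCP at [0.199, -0.593, 0.215] pointing down, gripper open.
Joint ranges: [-3.1, 3.1], [-0.84, 2.19], [0.05, 2.79], [-1.13, 4.28], [0.06, 2.93], [-2.69, 2.69]. Speed limits (rad/s): [2.22, 2.22, 2.79, 3.14, 3.14, 3.14].

## Interface

Orientations are given as [roll, pitch, yaw] about the fixed x, y, z axes, in that order (R = Rz(yaw) Ry(pitch) Rx(roll)).
In Python, from rig import env gives the robot as it stands. The module is installed in compiled form; this text tells all that it offers.
- The arm moves only by the tool drive_tool, never from a script. Its arguments are lists of equal length, an entry for each row: "linear": the shift along the tool's x, y, z in m, a list of three; "rotation": the turn, a rotation vector about the tool's x, y, z in rad, a list of three; "fingers": the opening, from -1 (shut) to 1 (fully open). In form: {"linear": [[x, y, z], ...], "rotation": [[ax, ay, az], ...], "fingers": [fingers, ...]}. A call has 1 to 8 rows; each row shifts and turns the commanded pose from where the row before left it, along the tool's axes as they then stand; what a row does not reach is not made up. A row lasts 1/12 s, in which the tool goes at most 41.7 mm and 7.16 degrees, less where a joint would pass 70% of its speed; a pose out of reach is approached as far as the arm can. A call with a gripper value outside its range is refused whole. The fingers move at their own pace and stop on an object; "newtons" is the grip in N (left out, the last holds). Time passes only in rows, so rows that do not move let the fingers close. It gives the time, the measured TCP pose, the force, the opening and the grip force at its end, in the units of the state.
- env.sense(): the state, without advancing time (a new reading comes with each control period).
- env.read_camera(name): name is "scene" or "top"; returns a dict with "img" (480x640x3 uint8, red, green, blue), "camera_matrix" (3x3 intrinsics, pixels), "eye" and "rotation" of the camera in the world. Camera axes: x right, y up, looking along -z (the intrinsics and any distortion apply to the point x, -y, -z); pixel columns grow to the right and rows downward; lengths in m; the calibration is good to about 2 mm. A picture is of the moment at which its call begins. There is no depth.
- env.close_job(): hands the job in; it is judged then, once.
The state is a dict: "time": time; "joints": joint angles; "joint_vel": joint speeds; "joint_efforts": joint torques, N m; "tool_pos": TCP position; "tool_rot": TCP orientation; "force": force on the tool from outside, world axes, zero at the start; "wrist_torque": the same for the moment, N m; "grip_width": opening from 0.0 (shut) to 1.0 (fully open); "grip_force": force on a finger pad.
Only numpy, scipy, OpenCV 4.12 (cv2) and the standard library are available. Lean on these libraries where they do the work, as an engineer would, in place of code of your own. Each camera call takes 0.05 s, during which the arm holds its last target. There are 200 camera calls.

## Task

Two alike ratchet clamps stand on the bench: one holds a round specimen puck, the other a square metal block. Release the puck: lift its clamp's sprung pawl off the ratchet wheel by the barrel grip, hold it up until the jaw has run all the way back, then let the pawl down again and let go. Leave the puck standing where it is, and leave the clamp with the square block shut.

Things in the scene. Friction and masses are not known exactly. Their poses are not given: they have to be found in the camera images.
- puck_clamp: The ratchet clamp holding the round puck, screwed down. Dark steel plate 100 (x) x 190 (y) x 12 mm, origin centred under it, z up. Jaws, 33 mm high, on its -x half: fixed one at +y, sliding one runs back to -y. On the +x half an upright toothed wheel, 54 mm over the tips, axis along x at (22, -30, 44) mm, geared to the jaw; above it the pawl, a bar along y, 8 mm wide, top at 86 mm.
- puck_clamp_grip (a point): Centre of the black barrel grip at the free end of that pawl: 18 mm in diameter, 24 mm long along the clamp's x. Highest part of the clamp; with the pawl down at (22, -62, 104) mm in the clamp's frame. Beside it in x nothing rises above 57 mm. The pawl hinges about the x direction at (22, 20, 84) mm, between cheeks 92 mm high, so the grip swings up on an arc and a little to +y.
- puck_clamp_pawl (a joint): Angle of that pawl, rad: 0 with its nose down on the wheel, grows as the grip is lifted, stop at 0.6. From 0.12 (grip 10 mm up) the wheel is free; 0.25 raises the grip 20 mm and shifts it 7 mm to the clamp's +y. Spring and wheel resist with 2 to 5 N at the grip; let go, it springs down by itself, and if dropped early it catches the next tooth and stops the jaw part-way.
- puck_clamp_jaw (a joint): Travel of that clamp's sliding jaw, m: 0 closed on the puck, 0.0287 fully back at its stop. While the pawl is held up, a spring draws it back in about one second; with the pawl down it is locked.
- puck: The round cream specimen puck, 32 mm in diameter, 20 mm high, loose, standing on the plate between the jaws; origin at the centre of its underside, z up.
- block_clamp: The other ratchet clamp, of the same build and frame, about 0.3 m to the left or right of the first; it holds a square aluminium block, 36 mm wide and 32 mm high. To be left shut.
- block_clamp_jaw (a joint): Travel of the other clamp's jaw, m: 0 closed on the block, where it is to stay.
Things that resemble listed ones, but are neither listed nor needed, are in the scene too. Leave any purple or yellow look-alike of the puck alone.

How it is judged:
By the outcome, as a careful person would: the job done as asked, in the order asked, and still so for the second after the job is handed in, with the robot touching nothing.
It also fails if it takes over 27 s, if anything falls off the work surface, if the arm or the gripper's body presses on something with over 40 N, if the wrist force passes 120 N, or if a joint passes its speed limit or range.

## Working session

There is one attempt and no reset: what is moved stays moved. The work goes in short steps, Python scripts to look and compute and a tool call to move; the robot and the scene stay as the last step left them, time stands still between calls to the robot, and variables do not carry over. Pictures are saved under pics/ and viewed, at most 10 in all, crops included, and the job is handed in when it is done.

Besides the shell and the picture viewer there is one more tool, called after "Call:" by a JSON object that holds its "name" and its "arguments", one argument or row to a line. drive_tool: Moves the arm, as the interface text tells. Its arguments: {"type":"object","properties":{"linear":{"type":"array"},"rotation":{"type":"array"},"fingers":{"type":"array"},"newtons":{"type":"number"}},"required":["linear","rotation","fingers"]}

```bash
mkdir -p pics; python3 - <<'E'
from rig import env
import cv2,pickle
d={}
for n in("scene","top"):
    c=env.read_camera(n);d[n]=c
    cv2.imwrite(f"pics/{n}0.png",c["img"][:,:,::-1])
    print(n,c["camera_matrix"],c["eye"],c["rotation"],[k for k in c])
pickle.dump(d,open("d.pkl","wb"))
s=env.sense();print(s,env.grip_point_offset)
E
```

```text
scene [[512.6920178    0.         320.85157131]
 [  0.         512.6920178  228.03824829]
 [  0.           0.           1.        ]] [-0.12011943  0.32332333  0.73348691] [ 0.82608362 -0.01579675 -2.05915419] ['img', 'camera_matrix', 'eye', 'rotation']
top [[504.1193811    0.         323.14373859]
 [  0.         504.1193811  243.32338544]
 [  0.           0.           1.        ]] [ 4.17576070e-01 -6.80529587e-04  1.01591292e+00] [ 0.03227885  0.00966722 -1.58687838] ['img', 'camera_matrix', 'eye', 'rotation']
{'time': 0.1, 'joints': array([-1.35255217e+00,  4.91522187e-01,  1.55940180e+00, -1.31333504e-05,
        1.09170426e+00, -1.05590659e-01]), 'joint_vel': array([ 0.00148555,  0.00016841, -0.00320783,  0.00171621, -0.00014981,
        0.00038808]), 'joint_efforts': array([ 4.16965588e-03, -6.13621545e+01, -2.58605468e+01,  6.94173295e-02,
        4.70330066e-02, -4.03465754e-05]), 'tool_pos': array([ 0.19885335, -0.59228733,  0.21410137]), 'tool_rot': array([-3.14056160e+00, -9.75623844e-05,  3.23840830e-01]), 'force': array([-0.09804432,  0.15801936, -0.57777777]), 'wrist_torque': array([-0.00555378,  0.02424392,  0.05026559]), 'grip_force': 0.0, 'grip_width': 0.9992748120647608} -0.0188
```

View pics/scene0.png

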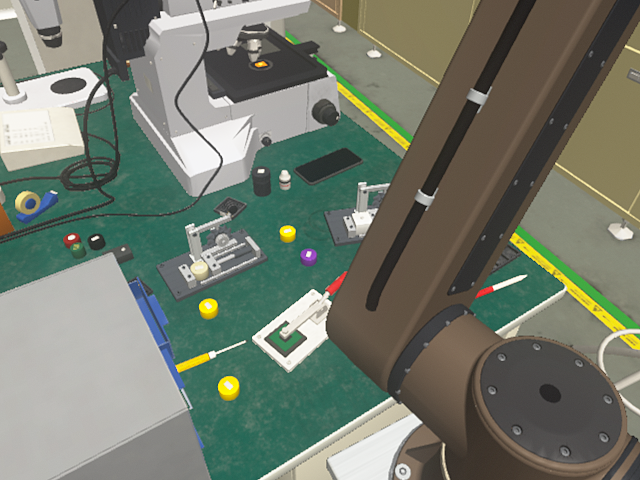

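View pics/top0.png

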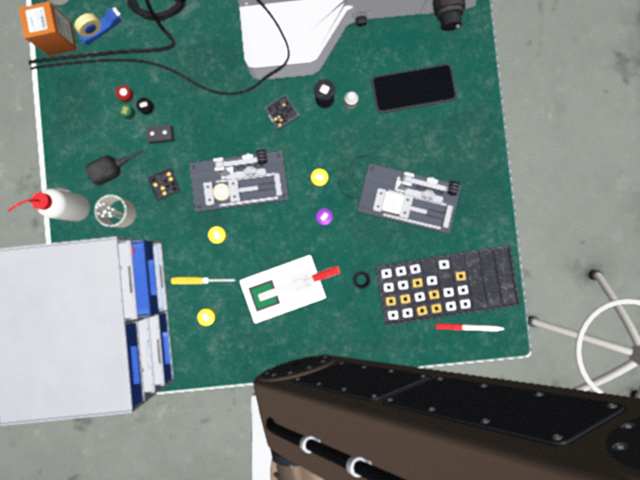

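The top view shows the puck clamp at about (238,181), with the puck at (221,191) and the black grip near (263,157). The block clamp is at (410,198). In the scene view the puck clamp is at about (212,262). I'll zoom in next.

```bash
python3 - <<'E'
import cv2,pickle,numpy as np
d=pickle.load(open("d.pkl","rb"))
a=d["scene"]["img"][205:305,150:275,::-1];b=d["top"]["img"][140:220,180:300,::-1]
a=cv2.resize(a,(400,320),interpolation=2);b=cv2.resize(b,(400,267),interpolation=2)
b=cv2.copyMakeBorder(b,0,53,0,0,0)
cv2.imwrite("pics/crop.png",np.hstack([a,b]))
for n,(r0,r1,c0,c1) in dict(scene=(205,305,150,275),top=(140,220,180,300)).items():
    m=(d[n]["img"][r0:r1,c0:c1].max(2)<45).astype(np.uint8)
    k,l,s,c=cv2.connectedComponentsWithStats(m)
    for i in range(1,k):
        if s[i,4]>8: print(n,s[i]+[c0,r0,0,0,0],c[i]+[c0,r0])
E
```

```text
(no output)
```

View pics/crop.png

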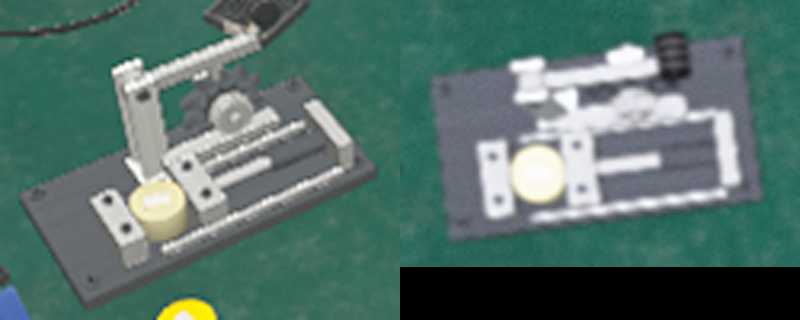

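The crop shows the grip at about (233,210) in the scene view and (261.6,157) in the top view, and the plate corners are clear. I'll triangulate the grip and refine it with masks.

```bash
cat > h.py <<'E'
import cv2,numpy as np
from scipy.spatial.transform import Rotation as R
def ray(c,p):
    K=c["camera_matrix"];v=np.linalg.solve(K,[p[0],p[1],1]);v=v*[1,-1,-1]
    v=R.from_euler("xyz",c["rotation"]).apply(v);return np.array(c["eye"]),v/np.linalg.norm(v)
def onz(c,p,z):
    e,v=ray(c,p);return e+v*(z-e[2])/v[2]
def tri(c1,p1,c2,p2):
    a,u=ray(c1,p1);b,w=ray(c2,p2)
    t=np.linalg.lstsq(np.c_[u,-w],b-a,rcond=None)[0]
    P,Q=a+u*t[0],b+w*t[1];return (P+Q)/2,np.linalg.norm(P-Q)
def blob(img,box,thr):
    c0,r0,c1,r1=box;m=(img[r0:r1,c0:c1].max(2)<thr).astype(np.uint8)
    k,l,s,c=cv2.connectedComponentsWithStats(m)
    if k<2:return None
    i=1+s[1:,4].argmax();return c[i]+[c0,r0],s[i]
E
python3 - <<'E'
from h import *
import pickle
d=pickle.load(open("d.pkl","rb"));S,T=d["scene"],d["top"]
bs=blob(S["img"],(226,204,240,216),70);bt=blob(T["img"],(254,148,270,166),75);print(bs,bt)
print("tri eye",tri(S,(232.8,209.7),T,(261.6,156.8)))
if bs and bt: print("tri blob",tri(S,bs[0],T,bt[0]))
# plate from top: mask
cs=[onz(T,(180+x/3.333,140+y/3.333),.012) for x,y in((33,75),(342,38),(365,198),(50,240))]
cs=np.array(cs)[:,:2];print(cs,cs.mean(0))
print([np.linalg.norm(cs[i]-cs[i-1]) for i in range(4)])
y=(cs[0]-cs[1])+(cs[3]-cs[2]);yaw=np.arctan2(-y[0],y[1]);x=(cs[0]-cs[3])+(cs[1]-cs[2]);print("yaw",yaw,np.arctan2(x[1],x[0]))
for w in (yaw,):
    M=R.from_euler("z",w).as_matrix();o=np.r_[cs.mean(0),0]
    print("model grip",o+M@[.022,-.062,.104])
# block clamp via plate? puck
print("puck",onz(T,(180+139/3.333,140+172/3.333),.032), tri(S,(150+158/3.2,205+195/3.2),T,(221.7,191.6)))
E
```

```text
(array([232.43103448, 209.37931034]), array([ 1,  2, 11,  9, 58], dtype=int32)) (array([261.60240964, 157.        ]), array([ 2,  2, 11, 16, 83], dtype=int32))
tri eye (array([0.60738753, 0.11664745, 0.09699066]), np.float64(0.0033512705656908184))
tri blob (array([0.60700843, 0.11692253, 0.09809887]), np.float64(0.0024262153107647323))
[[0.61689118 0.27342949]
 [0.63593982 0.08683528]
 [0.53909414 0.07433106]
 [0.51705404 0.26394614]] [0.57724479 0.1746355 ]
[np.float64(0.10028652585245616), np.float64(0.18756398645150327), np.float64(0.09764957660140092), np.float64(0.19089171473405278)]
yaw 0.10878657847436443 0.11132980810343837
model grip [0.60584622 0.11539059 0.104     ]
puck [0.55433373 0.20581223 0.032     ] (array([0.55440177, 0.20617758, 0.03464499]), np.float64(0.0019537796124236085))
```

Both views put the grip at about (0.606, 0.116, 0.10), with the clamp yaw at 0.11 rad. I'll close the fingers along the clamp's x, which needs tool yaw of about 1.681. First I'll move over the grip at the current height.

Call:
{"name": "drive_tool", "arguments": {
  "linear": [
    [0.0255,-0.0226,0],
    [0.0255,-0.0226,0],
    [0.0255,-0.0226,0],
    [0.0255,-0.0226,0],
    [0.0255,-0.0226,0],
    [0.0255,-0.0226,0],
    [0.0255,-0.0226,0],
    [0.0255,-0.0226,0]
  ],
  "rotation": [
    [0,0,0],
    [0,0,0],
    [0,0,0],
    [0,0,0],
    [0,0,0],
    [0,0,0],
    [0,0,0],
    [0,0,0]
  ],
  "fingers": [1,1,1,1,1,1,1,1],
  "newtons": 20
}}

```text
time: 0.77
tool_pos: [0.3352, -0.3546, 0.2145]
tool_rot: [-3.141, 0.0, 0.324]
force: [0.1, -0.9, -0.8]
grip_width: 0.998
grip_force: 0.0
```

Call:
{"name": "drive_tool", "arguments": {
  "linear": [
    [0.0255,-0.0226,0],
    [0.0255,-0.0226,0],
    [0.0255,-0.0226,0],
    [0.0255,-0.0226,0],
    [0.0255,-0.0226,0],
    [0.0255,-0.0226,0],
    [0.0255,-0.0226,0],
    [0.0255,-0.0226,0]
  ],
  "rotation": [
    [0,0,0],
    [0,0,0],
    [0,0,0],
    [0,0,0],
    [0,0,0],
    [0,0,0],
    [0,0,0],
    [0,0,0]
  ],
  "fingers": [1,1,1,1,1,1,1,1]
}}

```text
time: 1.43
tool_pos: [0.4711, -0.1182, 0.2146]
tool_rot: [-3.142, 0.0, 0.324]
force: [0.8, -0.3, 0.8]
grip_width: 0.999
grip_force: 0.0
```

Call:
{"name": "drive_tool", "arguments": {
  "linear": [
    [0.0255,-0.0226,0],
    [0.0255,-0.0226,0],
    [0.0255,-0.0226,0],
    [0.0255,-0.0226,0],
    [0.0255,-0.0226,0],
    [0.0255,-0.0226,0],
    [0.0255,-0.0226,0],
    [0.0255,-0.0226,0]
  ],
  "rotation": [
    [0,0,0],
    [0,0,0],
    [0,0,0],
    [0,0,0],
    [0,0,0],
    [0,0,0],
    [0,0,0],
    [0,0,0]
  ],
  "fingers": [1,1,1,1,1,1,1,1]
}}

```text
time: 2.1
tool_pos: [0.6069, 0.1181, 0.2143]
tool_rot: [3.142, 0.001, 0.324]
force: [0.8, -0.3, -0.1]
grip_width: 1.003
grip_force: 0.0
```

Call:
{"name": "drive_tool", "arguments": {
  "linear": [
    [0,0,0],
    [0,0,0],
    [0,0,0],
    [0,0,0],
    [0,0,0],
    [0,0,0],
    [0,0,0],
    [0,0,0]
  ],
  "rotation": [
    [0,0,-0.12],
    [0,0,-0.12],
    [0,0,-0.12],
    [0,0,-0.12],
    [0,0,-0.12],
    [0,0,-0.12],
    [0,0,-0.12],
    [0,0,-0.12]
  ],
  "fingers": [1,1,1,1,1,1,1,1]
}}

```text
time: 2.77
tool_pos: [0.6063, 0.1164, 0.2142]
tool_rot: [-3.141, 0.0, 1.29]
force: [-0.3, 0.5, 0.4]
grip_width: 1.002
grip_force: 0.0
```

Call:
{"name": "drive_tool", "arguments": {
  "linear": [
    [0,0,0],
    [0,0,0],
    [0,0,0],
    [0,0,0],
    [0,0,0],
    [0,0,0]
  ],
  "rotation": [
    [0,0,-0.12],
    [0,0,-0.12],
    [0,0,-0.12],
    [0,0,-0.037],
    [0,0,0],
    [0,0,0]
  ],
  "fingers": [1,1,1,1,1,1]
}}

```text
time: 3.27
tool_pos: [0.6064, 0.1164, 0.2144]
tool_rot: [-3.141, 0.0, 1.679]
force: [-0.7, -0.2, 0.5]
grip_width: 1.0
grip_force: 0.0
```

Call:
{"name": "drive_tool", "arguments": {
  "linear": [
    [0,0,0.02],
    [0,0,0.025],
    [0,0,0.025],
    [0,0,0.025],
    [0,0,0.02],
    [0,0,0.015],
    [0,0,0],
    [0,0,0]
  ],
  "rotation": [
    [0,0,0],
    [0,0,0],
    [0,0,0],
    [0,0,0],
    [0,0,0],
    [0,0,0],
    [0,0,0],
    [0,0,0]
  ],
  "fingers": [1,1,1,1,1,0.5,0.1,0.0]
}}

```text
time: 3.93
tool_pos: [0.6064, 0.1164, 0.0843]
tool_rot: [-3.14, 0.0, 1.68]
force: [0.1, 0.5, 0.3]
grip_width: 0.843
grip_force: 0.0
```

```bash
python3 - <<'E'
from rig import env
import cv2,numpy as np
o=[]
for n,(r,c) in dict(scene=(140,150),top=(100,180)).items():
    a=env.read_camera(n)["img"][r:r+150,c:c+150,::-1];o.append(cv2.resize(a,(400,400),interpolation=2))
cv2.imwrite("pics/c1.png",np.hstack(o))
E
```

```text
(no output)
```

View pics/c1.png

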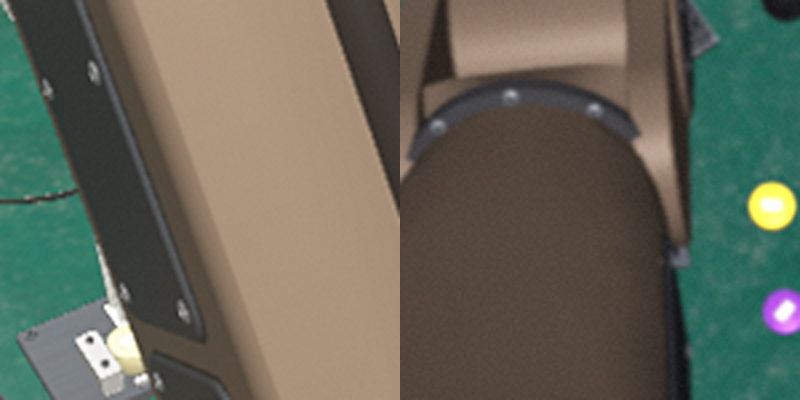

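The arm hides the grip in both views; only the puck and the fixed jaw show, at about (125,350) in the left crop. I'll close by feel.

Call:
{"name": "drive_tool", "arguments": {
  "linear": [
    [0,0,0],
    [0,0,0],
    [0,0,0],
    [0,0,0],
    [0,0,0],
    [0,0,0],
    [0,0,0],
    [0,0,0]
  ],
  "rotation": [
    [0,0,0],
    [0,0,0],
    [0,0,0],
    [0,0,0],
    [0,0,0],
    [0,0,0],
    [0,0,0],
    [0,0,0]
  ],
  "fingers": [-0.3,-0.3,-0.3,-0.3,-0.3,-0.3,-0.3,-0.3],
  "newtons": 20
}}

```text
time: 4.7
tool_pos: [0.6065, 0.1164, 0.0846]
tool_rot: [-3.142, 0.0, 1.681]
force: [0.0, -0.9, 0.4]
grip_width: 0.351
grip_force: 0.0
```

Call:
{"name": "drive_tool", "arguments": {
  "linear": [
    [0,0,0],
    [0,0,0],
    [0,0,0],
    [0,0,0],
    [0,0,0],
    [0,0,0]
  ],
  "rotation": [
    [0,0,0],
    [0,0,0],
    [0,0,0],
    [0,0,0],
    [0,0,0],
    [0,0,0]
  ],
  "fingers": [-1,-1,-1,-1,-1,-1]
}}

```text
time: 5.2
tool_pos: [0.6081, 0.1166, 0.0848]
tool_rot: [3.138, 0.0, 1.681]
force: [7.8, 1.3, -5.3]
grip_width: 0.253
grip_force: 20.0
```

The fingers stopped at 24 mm, which matches the barrel. There is a small sideways offset that I'll correct as I lift along the arc to about 0.28 rad.

Call:
{"name": "drive_tool", "arguments": {
  "linear": [
    [0.0008,0.001,-0.0029],
    [0.0008,0.001,-0.0028],
    [0.001,0,-0.0028],
    [0.001,0,-0.0027],
    [0.0012,0,-0.0028],
    [0.0012,0,-0.0027],
    [0.0013,0,-0.0026],
    [0.0014,0,-0.0026]
  ],
  "rotation": [
    [0,0,0],
    [0,0,0],
    [0,0,0],
    [0,0,0],
    [0,0,0],
    [0,0,0],
    [0,0,0],
    [0,0,0]
  ],
  "fingers": [-1,-1,-1,-1,-1,-1,-1,-1],
  "newtons": 30
}}

```text
time: 5.87
tool_pos: [0.6073, 0.1255, 0.1068]
tool_rot: [-3.141, 0.0, 1.681]
force: [1.5, 1.1, -7.6]
grip_width: 0.251
grip_force: 30.0
```

Call:
{"name": "drive_tool", "arguments": {
  "linear": [
    [0,0,0],
    [0,0,0],
    [0,0,0],
    [0,0,0],
    [0,0,0],
    [0,0,0],
    [0,0,0],
    [0,0,0]
  ],
  "rotation": [
    [0,0,0],
    [0,0,0],
    [0,0,0],
    [0,0,0],
    [0,0,0],
    [0,0,0],
    [0,0,0],
    [0,0,0]
  ],
  "fingers": [-1,-1,-1,-1,-1,-1,-1,-1]
}}

```text
time: 6.53
tool_pos: [0.6074, 0.1253, 0.1065]
tool_rot: [-3.141, -0.0, 1.681]
force: [-2.4, 1.1, -4.7]
grip_width: 0.25
grip_force: 30.0
```

Call:
{"name": "drive_tool", "arguments": {
  "linear": [
    [0,0,0],
    [0,0,0],
    [0,0,0],
    [0,0,0],
    [0,0,0],
    [0,0,0],
    [0,0,0],
    [0,0,0]
  ],
  "rotation": [
    [0,0,0],
    [0,0,0],
    [0,0,0],
    [0,0,0],
    [0,0,0],
    [0,0,0],
    [0,0,0],
    [0,0,0]
  ],
  "fingers": [-1,-1,-1,-1,-1,-1,-1,-1]
}}

```text
time: 7.2
tool_pos: [0.6074, 0.1253, 0.1065]
tool_rot: [-3.141, 0.0, 1.681]
force: [-2.3, 2.0, -4.9]
grip_width: 0.249
grip_force: 30.0
```

Call:
{"name": "drive_tool", "arguments": {
  "linear": [
    [0,0,0],
    [0,0,0],
    [0,0,0],
    [0,0,0],
    [0,0,0],
    [0,0,0],
    [0,0,0],
    [0,0,0]
  ],
  "rotation": [
    [0,0,0],
    [0,0,0],
    [0,0,0],
    [0,0,0],
    [0,0,0],
    [0,0,0],
    [0,0,0],
    [0,0,0]
  ],
  "fingers": [-1,-1,-1,-1,-1,-1,-1,-1]
}}

```text
time: 7.87
tool_pos: [0.6074, 0.1253, 0.1064]
tool_rot: [-3.141, 0.0, 1.681]
force: [-4.0, 2.6, -5.3]
grip_width: 0.245
grip_force: 30.0
```

The pawl has been held up for 2 s, so I'll lower it back along the arc and let go.

Call:
{"name": "drive_tool", "arguments": {
  "linear": [
    [-0.0014,0,0.0026],
    [-0.0013,0,0.0026],
    [-0.0012,0,0.0027],
    [-0.0012,0,0.0028],
    [-0.001,0,0.0027],
    [-0.001,0,0.0028],
    [-0.0008,0,0.0028],
    [-0.0008,0,0.0027]
  ],
  "rotation": [
    [0,0,0],
    [0,0,0],
    [0,0,0],
    [0,0,0],
    [0,0,0],
    [0,0,0],
    [0,0,0],
    [0,0,0]
  ],
  "fingers": [-1,-1,-1,-1,-1,-1,-1,-1]
}}

```text
time: 8.53
tool_pos: [0.6089, 0.1165, 0.0863]
tool_rot: [3.14, 0.0, 1.681]
force: [-16.0, 3.6, 36.6]
grip_width: 0.25
grip_force: 30.0
```

Call:
{"name": "drive_tool", "arguments": {
  "linear": [
    [0,0,0],
    [0,0,0],
    [0,0,0],
    [0,0,0],
    [0,0,0],
    [0,0,0],
    [0,0,0],
    [0,0,0]
  ],
  "rotation": [
    [0,0,0],
    [0,0,0],
    [0,0,0],
    [0,0,0],
    [0,0,0],
    [0,0,0],
    [0,0,0],
    [0,0,0]
  ],
  "fingers": [-1,-0.3,0.3,0.3,0.3,0.3,0.3,0.3]
}}

```text
time: 9.2
tool_pos: [0.6086, 0.1165, 0.0847]
tool_rot: [3.141, 0.0, 1.681]
force: [-0.5, -0.3, -0.4]
grip_width: 0.636
grip_force: 0.0
```

Call:
{"name": "drive_tool", "arguments": {
  "linear": [
    [0,0,-0.01],
    [0,0,-0.02],
    [0,0,-0.025],
    [0,0,-0.025],
    [0,0,-0.025],
    [0,0,-0.025],
    [-0.02,0,0],
    [-0.035,0,0]
  ],
  "rotation": [
    [0,0,0],
    [0,0,0],
    [0,0,0],
    [0,0,0],
    [0,0,0],
    [0,0,0],
    [0,0,0],
    [0,0,0]
  ],
  "fingers": [0.4,0.4,0.4,0.4,0.4,0.4,0.4,0.4]
}}

```text
time: 9.87
tool_pos: [0.6148, 0.0637, 0.2175]
tool_rot: [3.138, 0.0, 1.684]
force: [1.2, 0.4, -0.4]
grip_width: 0.7
grip_force: 0.0
```

Call:
{"name": "drive_tool", "arguments": {
  "linear": [
    [-0.035,-0.01,0],
    [-0.035,-0.01,0],
    [-0.035,-0.01,0],
    [-0.035,-0.01,0],
    [-0.035,-0.01,0],
    [-0.035,-0.01,0],
    [-0.035,-0.01,0],
    [-0.035,-0.01,0]
  ],
  "rotation": [
    [0,0,0],
    [0,0,0],
    [0,0,0],
    [0,0,0],
    [0,0,0],
    [0,0,0],
    [0,0,0],
    [0,0,0]
  ],
  "fingers": [0.4,0.4,0.4,0.4,0.4,0.4,0.4,0.4]
}}

```text
time: 10.53
tool_pos: [0.5652, -0.2268, 0.2158]
tool_rot: [3.141, 0.001, 1.681]
force: [0.9, 0.7, 1.0]
grip_width: 0.702
grip_force: 0.0
```

Call:
{"name": "drive_tool", "arguments": {
  "linear": [
    [-0.035,-0.01,0],
    [-0.035,-0.01,0],
    [-0.035,-0.01,0],
    [-0.03,-0.01,0],
    [-0.02,0,0],
    [0,0,0]
  ],
  "rotation": [
    [0,0,0],
    [0,0,0],
    [0,0,0],
    [0,0,0],
    [0,0,0],
    [0,0,0]
  ],
  "fingers": [0.4,0.4,0.4,0.4,0.4,0.4]
}}

```text
time: 11.03
tool_pos: [0.5423, -0.3874, 0.2152]
tool_rot: [3.141, 0.001, 1.677]
force: [0.0, 0.4, 0.1]
grip_width: 0.698
grip_force: 0.0
```

```bash
python3 - <<'E'
from rig import env
import cv2,numpy as np
o=[]
for n,(r,c) in dict(scene=(205,150),top=(130,180)).items():
    a=env.read_camera(n)["img"][r:r+100,c:c+125,::-1];o.append(cv2.resize(a,(400,320),interpolation=2))
cv2.imwrite("pics/c2.png",np.hstack(o))
E
```

```text
(no output)
```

View pics/c2.png

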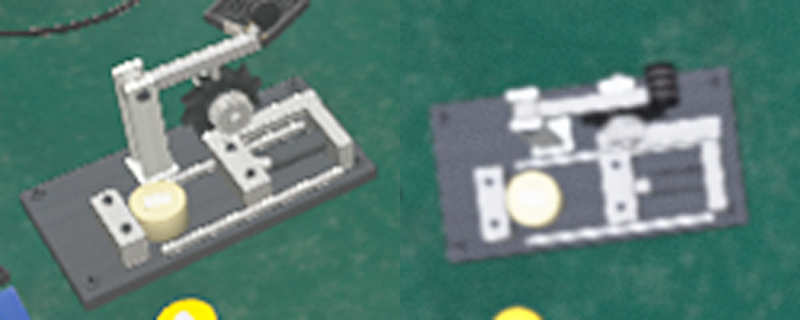

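The jaw has moved about 15 px, or 28 mm, so it is fully back. The puck still stands at about (221,192) in the top view, and the pawl is down with the grip back at about (261,157).

```bash
python3 -c "
from rig import env
print(env.close_job())"
```

```text
the job is handed in; nothing more can be done
None
```

The puck is released: its clamp's jaw ran back about 28 mm (its full travel), the pawl is down again, the puck stands where it was, I did not touch the block clamp, and the job was handed in at about 11 s.

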